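Shut the parts case and snap its three clips

TASK

Shut the lid of the grey parts case, then fold the three clips on its rim (front, left and right) down against the walls, one after the other, pressing each in until it snaps into its catch and stays there by itself. Press gently, never with more than 24 N, and leave the things lying round the case alone.

Things in the scene. Friction and masses are not known exactly. Their poses are not given: they have to be found in the camera images.
- case: grey oblong parts case, walls 128 x 150 mm and 64 mm high, on a 150 x 172 x 6 mm dark foot plate screwed to the bench (it cannot move). Origin: centre of its underside, on the bench top. x points away from the robot's side to the lid hinge, y to the left, z up; the front wall is the one towards -x
- lid (a joint): angle of the case's lid in rad: 0 = shut, resting on its rubber seal (which gives 3 N a mm), grows as its front edge rises (1.2 = stop). The lid is 136 x 164 x 8 mm (a 1 mm raised panel on top), hinged along the far wall (hinge axis 68 mm behind the case's origin and 69 mm above the bench). It stands ajar; its hinge is stiff, so it stays where it is put; about 5 N downward at the front edge moves it
- lid_front (a point): point on the lid's top, in the middle of its front edge, 12 mm in from the edge; with the lid shut it is 62 mm in front of the case's origin and 75 mm above the bench
- front_hinge (a point): centre of the hinge line of the clip on the middle of the front edge of the lid; it moves with the lid. With the lid shut it is at x = -87, y = 0 mm from the case's origin and 69 mm above the bench, 23 mm outside the case's wall
- left_hinge (a point): centre of the hinge line of the clip on the left (+y) edge of the lid; it moves with the lid. With the lid shut it is at x = -4, y = 98 mm from the case's origin and 69 mm above the bench, 23 mm outside the case's wall
- right_hinge (a point): centre of the hinge line of the clip on the right (-y) edge of the lid; it moves with the lid. With the lid shut it is at x = -4, y = -98 mm from the case's origin and 69 mm above the bench, 23 mm outside the case's wall
- clip_front (a joint): fold angle (rad) of the front clip: 0 = sticking straight out level with the lid, negative = raised, 1.57 = square down along the wall. Every clip: stiff polished metal flap 34 x 4 mm, 37 mm long, with an 8 mm thick thumb bar along its end, 33 mm from the hinge line, standing 18 mm proud of the flap's middle plane on the outer side; let go uncaught, it springs back to within 0.45 of 0
- clip_left (a joint): fold angle (rad) of the left clip: 0 = sticking straight out level with the lid, negative = raised, 1.57 = square down along the wall. Behind every clip, 28 mm from its hinge line, is a tongue that is pressed inward between two spring rollers on the wall: resistance at the thumb bar rises to 12-17 N, then gives way, and some 3 mm on it meets a hard stop and stays
- clip_right (a joint): fold angle (rad) of the right clip: 0 = sticking straight out level with the lid, negative = raised, 1.57 = square down along the wall. Each clip's roller catch is set up to 9 mm nearer to or farther from the wall, differently every time, so the caught angle (1.2 to 1.95) is unknown: feel for it. More than 24 N on clip, lid or case breaks them
- sanding_block_mid (a point): bystander: wood and rubber sanding block lying behind the case, 64 x 111 x 35 mm; centre, half-way up
- ring_gauge_mid (a point): bystander: steel ring 42 mm across, 14 mm high, to the right in front of the case; centre, half-way up
- handle_pair_mid (a point): bystander: riveted wooden knife handle 112 x 29 x 18 mm, beside the left front corner of the case; centre, half-way up

How it is judged:
By the outcome, as a careful person would: the job done as asked, in the order asked, and still so for the second after the job is handed in, with the robot touching nothing.
It also fails if it takes over 70 s, if anything falls off the work surface, if the arm or the gripper's body presses on something with over 40 N, if the wrist force passes 120 N, or if a joint passes its speed limit or range.

ROBOT

A 7-joint arm with a two-finger parallel gripper is mounted at the origin on a cart in front of the work surface, level with it; the furniture and walls round the work are solid. World frame = base frame: x ahead of the robot, y to its left, z up, the work surface at z = 0. Lengths are in m, angles in rad, forces in N, time in s.
With the tool pointing down it reaches from about 0.4 to 0.85 m from the base axis. Payload 10.4 kg.
Tool frame: the origin (TCP) lies midway between the tips of the shut fingers; the grasp point (between the pads) lies 19 mm behind it (manip.hold_point_z is the distance from the TCP to the grasp point, in m); z points along the fingers, y is the line along which they close (so a half turn about z gives the same grasp; the last joint's range is limited). The gripper opens to 85 mm and grips with 20 to 120 N. Pads are 22 mm wide; open, the fingers measure 114 mm over their backs; the gripper's body (76 mm by 85 mm) begins 54 mm behind the grasp point. The pads swing forward as they close: fully open they stand 13 mm farther back than shut.
Start: joints at [1.134, 0.332, -0.065, 1.46, 0.022, 1.35, -0.088], TCP at [0.251, -0.572, 0.231] pointing down, gripper open.
Joint ranges: [-2.6, 2.6], [-0.5, 2.12], [-1.47, 1.34], [0.16, 2.42], [-1.27, 4.41], [0.06, 2.06], [-2.6, 2.6]. Speed limits (rad/s): [2.22, 2.22, 2.79, 2.79, 3.14, 3.14, 3.14].

INTERFACE

Orientations are given as a unit quaternion [x, y, z, w].
In Python, from workcell import manip, eyes, job gives the robot as it stands.
- The arm moves only by the shell command python3 -m crank 'ROWS' [FORCE]. ROWS is JSON, a list that holds one entry, the list of rows, each a list of 7 numbers: the finger opening in cm, from 0 to 8.54, then the shift along the world's x, y, z in cm, then the turn, a rotation vector about the world's x, y, z in degrees. In form: [[[hand, x, y, z, ax, ay, az], ...]]. A call has 1 to 20 rows; each row shifts and turns the commanded pose from where the row before left it; what a row does not reach is not made up. A row lasts 1/8 s, in which the tool goes at most 62.5 mm and 10.7 degrees, less where a joint would pass 70% of its speed; a pose out of reach is approached as far as the arm can. A call with a gripper value outside its range is refused whole. The fingers move at their own pace and stop on an object; FORCE is the grip in N (left out, the last holds). Time passes only in rows, so rows that do not move let the fingers close. It gives the time, the measured TCP pose, the force, the opening and the grip force at its end, in the units of the state.
- manip.get_obs(): the state, without advancing time (a new reading comes with each control period).
- eyes.camera(name): name is "side" or "top"; returns (picture, depth): 480x640x3 uint8, red, green, blue; 480x640 float32, m along the optical axis (not along the pixel's ray), 0 where there is no reading.
- eyes.camera_params(name): a dict with "fx", "fy", "cx", "cy" (pixels), "dist" ([k1, k2, p1, p2, k3] as OpenCV has them; the pictures are not rectified), "world_from_camera" (4x4, takes a point from camera to world coordinates). Camera axes: x right, y down, z forward; pixel columns grow to the right and rows downward; lengths in m; the calibration is good to about 2 mm. A picture is of the moment at which its call begins. camera_params takes no time and is no camera call.
- job.hand_in(): hands the job in; it is judged then, once.
The state is a dict: "clock": time; "joint_pos": joint angles; "joint_velocities": joint speeds; "tau": joint torques, N m; "position": TCP position; "ee_rot": TCP orientation; "ft_force": force on the tool from outside, world axes, zero at the start; "torque": the same for the moment, N m; "grip_width": opening from 0.0 (shut) to 1.0 (fully open); "grasp_force": force on a finger pad.
Only numpy, scipy, OpenCV 4.12 (cv2) and the standard library are available. Lean on these libraries where they do the work, as an engineer would, in place of code of your own. Each camera call takes 0.05 s, during which the arm holds its last target. There are 200 camera calls.

## Working session

There is one attempt and no reset: what is moved stays moved. The work goes in short steps, Python scripts to look and compute and a shell command to move; the robot and the scene stay as the last step left them, time stands still between calls to the robot, and variables do not carry over. Pictures are saved under pics/ and viewed, at most 10 in all, crops included, and the job is handed in when it is done.

```bash
mkdir -p pics; ls
python3 - <<'E'
from workcell import manip, eyes, job
import cv2
print(manip.get_obs(), manip.hold_point_z)
for n in("top","side"):
    im,d=eyes.camera(n); cv2.imwrite(f"pics/{n}0.png",im[:,:,::-1]); p=eyes.camera_params(n); print(p)
E
```

```text
pics
{'clock': 0.0, 'joint_pos': array([ 1.13441736,  0.33289642, -0.06468821,  1.46092269,  0.02163585,
        1.34990818, -0.08850447]), 'joint_velocities': array([-0.00066155,  0.00022945, -0.00119562, -0.00120933,  0.00142338,
       -0.00092071,  0.000854  ]), 'tau': array([-3.69360678e-04, -6.25437212e+01,  4.90596215e-02, -3.91620004e+01,
        1.61235826e-02,  9.74553754e-03,  4.51306107e-05]), 'position': array([ 0.25112427, -0.57192617,  0.23050948]), 'ee_rot': array([ 9.78673027e-01,  2.05422954e-01, -1.98561953e-04, -6.91167830e-04]), 'ft_force': array([-0.34676592,  0.27341599, -0.68130459]), 'torque': array([-0.04432621,  0.0420052 , -0.04478038]), 'grasp_force': 0.0, 'grip_width': 0.9994205656870764} 0.0187
{'fx': 613.0932440612189, 'fy': 613.0932440612189, 'cx': 319.4285110241024, 'cy': 239.4625642265573, 'dist': array([-0.08679523,  0.        ,  0.        ,  0.        ,  0.        ]), 'world_from_camera': array([[ 0.00658771, -0.98817195,  0.15320834,  0.41253206],
       [-0.99996868, -0.00583777,  0.00534424, -0.09802752],
       [-0.00438663, -0.15323874, -0.98817946,  1.25590262],
       [ 0.        ,  0.        ,  0.        ,  1.        ]])}
{'fx': 433.2485830194593, 'fy': 433.2485830194593, 'cx': 315.0219488356589, 'cy': 233.66440440011172, 'dist': array([-0.10206363,  0.        ,  0.        ,  0.        ,  0.        ]), 'world_from_camera': array([[ 0.96698494, -0.13008713,  0.21912886,  0.43762968],
       [-0.2546728 , -0.46278072,  0.84910292, -0.83928064],
       [-0.00904875, -0.8768759 , -0.48063164,  0.49379731],
       [ 0.        ,  0.        ,  0.        ,  1.        ]])}
```

View pics/top0.png

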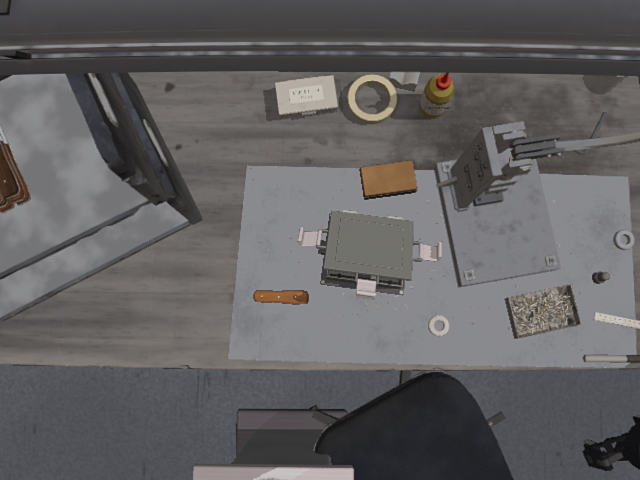

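View pics/side0.png

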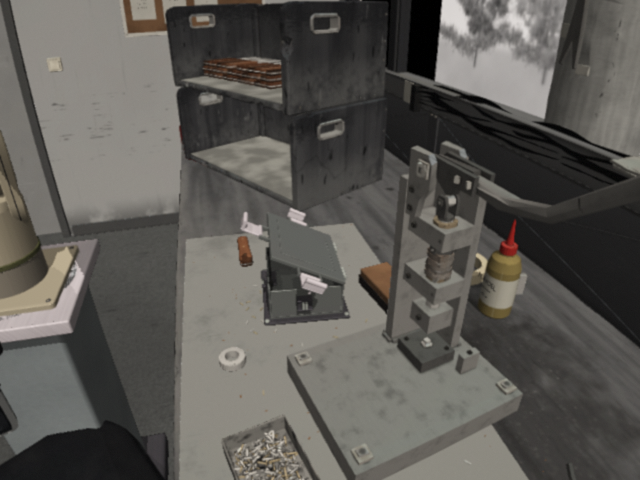

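Top: case with lid around (325–413, 212–290), clips at (311,238), (367,287), (430,252). Handle at (281,297), ring at (439,325), block at (388,180), and a press right of the case.

```bash
cat > h.py <<'E'
from workcell import manip, eyes, job
import cv2, numpy as np
def cloud(n):
    im,d=eyes.camera(n); p=eyes.camera_params(n)
    K=np.array([[p['fx'],0,p['cx']],[0,p['fy'],p['cy']],[0,0,1]])
    v,u=np.mgrid[:480,:640]
    uv=np.stack([u,v],-1).reshape(-1,1,2).astype(float)
    n_=cv2.undistortPoints(uv,K,p['dist']).reshape(480,640,2)
    P=np.dstack([n_*d[...,None],d])
    T=p['world_from_camera']; W=P@T[:3,:3].T+T[:3,3]; W[d==0]=np.nan
    return im,W
def proj(n,pts):
    p=eyes.camera_params(n);K=np.array([[p['fx'],0,p['cx']],[0,p['fy'],p['cy']],[0,0,1]])
    T=np.linalg.inv(p['world_from_camera'])
    return cv2.projectPoints(np.asarray(pts,float),cv2.Rodrigues(T[:3,:3])[0],T[:3,3],K,p['dist'])[0].reshape(-1,2)
E
python3 - <<'E'
from h import *
a,W=cloud('top'); b,S=cloud('side')
np.savez('w.npz',W=W,S=S,a=a,b=b)
c=cv2.resize(a[200:310,285:455],None,fx=4.6,fy=4.6,interpolation=cv2.INTER_CUBIC);cv2.imwrite('pics/c1.png',c[:,:,::-1])
c=cv2.resize(b[200:330,230:360],None,fx=4.6,fy=4.6,interpolation=cv2.INTER_CUBIC);cv2.imwrite('pics/c2.png',c[:,:,::-1])
# lid plane
P=W[225:270,335:405].reshape(-1,3)
m=P.mean(0);u,s,v=np.linalg.svd(P-m,full_matrices=False);print('plane',m,v[2]*np.sign(v[2,2]),s[2]/len(P)**.5)
for n,(r,c) in dict(L=(238,311),F=(287,367),R=(252,430),hand=(297,281),ring=(325,431),block=(180,388)).items(): print(n,W[r,c].round(4))
E
```

```text
Traceback (most recent call last):
numpy.linalg.LinAlgError: SVD did not converge
```

View pics/c1.png

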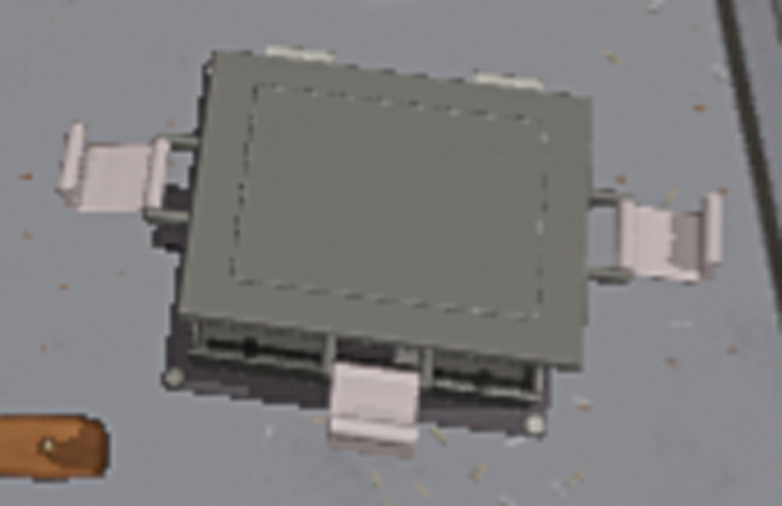

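View pics/c2.png

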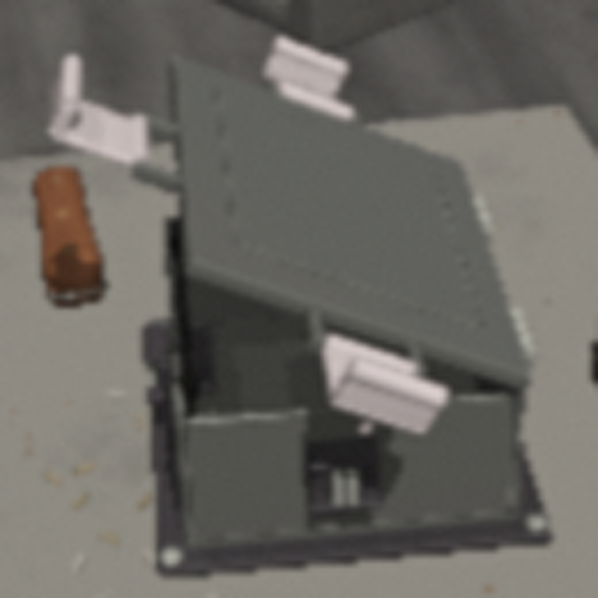

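Top crop shows lid corners, foot-plate front corners and the raised clips. The side crop shows the same corners plus the open front. I'll fit the pose from these corners.

Run:
```python
from h import *
from scipy.optimize import least_squares
d=np.load('w.npz');W,S=d['W'],d['S']
for n,(r,c) in dict(lid=(245,370),L=(238,311),F=(287,367),R=(252,430),hand=(297,281),ring=(325,431),block=(180,388)).items(): print(n,W[r,c].round(4))
top=[('l',62,82,331.7,211.3),('l',62,-82,413.7,221.3),('l',-74,82,324,268),('l',-74,-82,411.5,280),('f',-75,86,320.4,284.8),('f',-75,-86,403.9,294.6)]
side=[('f',-75,-86,264.8,324.3),('f',75,-86,349.6,317.4),('l',-74,82,268,212.6),('l',62,82,329.6,234.8),('l',-74,-82,271.3,257.6),('l',62,-82,344.1,283)]
def pt(p,k,x,y):
    X,Y,yaw,q=p
    if k=='f': v=np.array([x,y,6.])/1e3
    else:
        r,z=(68-x)/1e3,.005   # distance forward of hinge
        v=np.array([.068-r*np.cos(q)-z*-np.sin(q)*0+z*np.sin(q),y/1e3,.069+r*np.sin(q)+z*np.cos(q)])
    c,s=np.cos(yaw),np.sin(yaw)
    return np.array([X+c*v[0]-s*v[1],Y+s*v[0]+c*v[1],v[2]])
def res(p,w=(1,1)):
    return np.concatenate([(proj(n,[pt(p,*o[:3]) for o in L])-[o[3:] for o in L]).ravel()*k for n,L,k in(('top',top,w[0]),('side',side,w[1]))])
for w in((1,1),(1,0),(0,1)):
    s=least_squares(res,[.45,-.2,-.1,.4],args=(w,),loss='soft_l1');print(s.x.round(4),res(s.x,w).reshape(-1,2).round(1).tolist())
```

```text
lid [ 0.5801 -0.1874  0.1103]
L [ 0.5949 -0.0756  0.0972]
F [ 0.4979 -0.1787  0.1465]
R [ 0.5677 -0.3012  0.1083]
hand [ 0.4867 -0.0145  0.0163]
ring [ 0.4321 -0.3173  0.0134]
block [ 0.7257 -0.231   0.036 ]
[ 0.579  -0.1886 -0.1257  0.4591] [[0.0, -1.1], [1.0, -0.3], [-0.3, 0.3], [0.9, -0.1], [0.0, -1.3], [0.2, -0.1], [-1.1, -0.1], [0.5, -1.2], [-2.1, -0.6], [-0.4, 0.4], [-2.0, -0.4], [0.9, -0.6]]
[ 0.5777 -0.1879 -0.1205  0.4759] [[-0.6, -0.3], [0.5, 0.1], [-0.5, 0.5], [0.9, -0.3], [-0.2, -0.4], [0.0, 0.4], [-0.0, -0.0], [-0.0, -0.0], [-0.0, -0.0], [-0.0, 0.0], [-0.0, -0.0], [0.0, -0.0]]
[ 0.5801 -0.1901 -0.1319  0.4618] [[0.0, -0.0], [0.0, -0.0], [0.0, -0.0], [0.0, -0.0], [0.0, -0.0], [0.0, -0.0], [-0.7, 0.2], [1.1, -0.6], [-1.0, -0.6], [0.7, 0.8], [-1.3, -0.3], [1.5, -0.1]]
```

```bash
cat > g.py <<'E'
# prints a compact state; exit 1 if |force| exceeds argv[1]
import sys,numpy as np
from workcell import manip
o=manip.get_obs();f=o['ft_force'];q=o['ee_rot']
from scipy.spatial.transform import Rotation as R
print('t%.2f'%o['clock'],'p',(o['position']*1e3).round(1),'f',f.round(1),'|f|%.1f'%np.linalg.norm(f),'z',R.from_quat(q).as_matrix()[:,2].round(3),'yaw %.1f'%np.degrees(np.arctan2(*R.from_quat(q).as_matrix()[1::-1,0])), 'g%.2f'%o['grip_width'])
sys.exit(np.linalg.norm(f)>float(sys.argv[1]))
E
python3 -m crank '[[[0,2.76,3.9,0,0,0,-3.1],[0,2.76,3.9,0,0,0,-3.1],[0,2.76,3.9,0,0,0,-3.1],[0,2.76,3.9,0,0,0,-3.1],[0,2.76,3.9,0,0,0,-3.1],[0,2.76,3.9,0,0,0,-3.1],[0,2.76,3.9,0,0,0,-3.1],[0,2.76,3.9,0,0,0,-3.1],[0,2.76,3.9,0,0,0,-3.1],[0,2.76,3.9,0,0,0,-3.1],[0,0,0,0,0,0,0],[0,0,0,0,0,0,0],[0,0,0,0,0,0,0]]]'; python3 g.py 5
python3 - <<'E'
import numpy as np
W=np.load('w.npz')['W']
# press: height map near right of the case
for x0 in np.arange(.44,.76,.04):
    r=[]
    for y0 in np.arange(-.32,-.46,-.02):
        m=(abs(W[...,0]-x0)<.02)&(abs(W[...,1]-y0)<.01); r.append(int(1e3*np.nanmax(W[...,2][m])) if m.any() else -1)
    print(round(x0,2),r)
E
```

```text
clock: 1.82
position: [0.5267, -0.1836, 0.2313]
ee_rot: [0.998, -0.064, -0.0, 0.0]
ft_force: [-0.4, -0.7, -0.1]
grip_width: 0.002
grasp_force: 0.0
t1.82 p [ 526.7 -183.6  231.3] f [-0.4 -0.7 -0.1] |f|0.8 z [-0. -0. -1.] yaw -7.4 g0.00
0.44 [19, 18, 15, 7, 6, 6, 5, 6]
0.48 [7, 6, 7, 7, 6, 7, 7, 21]
0.52 [7, 7, 25, 47, 48, 41, 42, 40]
0.56 [125, 5, 40, 42, 43, 42, 41, 40]
0.6 [116, 7, 42, 43, 42, 43, 40, 43]
0.64 [749, 749, 749, 749, 734, 42, 40, 41]
0.68 [788, 789, 790, 781, 342, 341, 336, 335]
0.72 [36, 73, 301, 343, 341, 339, 337, 335]False
```

```bash
python3 -m crank '[[[0,0,0,-4,0,0,0],[0,0,0,-4,0,0,0],[0,0,0,-1,0,0,0],[0,0,0,-0.5,0,0,0],[0,0,0,-0.5,0,0,0]]]' >/dev/null; python3 g.py 12 && python3 -m crank '[[[0,0,0,-0.4,0,0,0],[0,0,0,-0.4,0,0,0]]]' >/dev/null; python3 g.py 12 && python3 -m crank '[[[0,0,0,-0.4,0,0,0],[0,0,0,-0.4,0,0,0],[0,0,0,-0.4,0,0,0]]]' >/dev/null; python3 g.py 12 &&  python3 -m crank '[[[0,0,0,-0.4,0,0,0],[0,0,0,-0.4,0,0,0],[0,0,0,-0.4,0,0,0]]]' >/dev/null; python3 g.py 12
```

```text
t2.45 p [ 528.4 -183.   133.2] f [-0.  -0.7  3. ] |f|3.1 z [ 0.003 -0.001 -1.   ] yaw -7.3 g0.00
t2.45 p [ 528.4 -183.   133.2] f [-0.  -0.7  3. ] |f|3.1 z [ 0.003 -0.001 -1.   ] yaw -7.3 g0.00
t2.45 p [ 528.4 -183.   133.2] f [-0.  -0.7  3. ] |f|3.1 z [ 0.003 -0.001 -1.   ] yaw -7.3 g0.00
t2.45 p [ 528.4 -183.   133.2] f [-0.  -0.7  3. ] |f|3.1 z [ 0.003 -0.001 -1.   ] yaw -7.3 g0.00False
False
False
False
```

```bash
sed -i 's/^sys.exit(.*/sys.exit(int(np.linalg.norm(f)>float(sys.argv[1])))/' g.py
python3 -m crank '[[[0,0,0,-0.4,0,0,0],[0,0,0,-0.4,0,0,0]]]' >/dev/null; python3 g.py 12 && python3 -m crank '[[[0,0,0,-0.4,0,0,0],[0,0,0,-0.4,0,0,0],[0,0,0,-0.4,0,0,0]]]' >/dev/null; python3 g.py 12 &&  python3 -m crank '[[[0,0,0,-0.4,0,0,0],[0,0,0,-0.4,0,0,0],[0,0,0,-0.4,0,0,0]]]' >/dev/null; python3 g.py 12 && python3 -m crank '[[[0,0,0,-0.4,0,0,0],[0,0,0,-0.4,0,0,0],[0,0,0,-0.4,0,0,0]]]' >/dev/null; python3 g.py 12
```

```text
t2.70 p [ 527.8 -182.5  123.9] f [-1.3  0.2  3.2] |f|3.5 z [ 0.001 -0.001 -1.   ] yaw -7.3 g-0.00
t3.08 p [ 527.3 -182.2  111. ] f [-1.4 -0.3  3.5] |f|3.8 z [-0. -0. -1.] yaw -7.3 g0.00
t3.45 p [ 527.2 -182.3   99. ] f [-1.8  0.7  2.7] |f|3.3 z [-0. -0. -1.] yaw -7.3 g0.00
t3.83 p [ 527.2 -182.3   87. ] f [-1.6  0.4  3.1] |f|3.5 z [-0. -0. -1.] yaw -7.3 g0.00
```

```bash
python3 -m crank '[[[0,0,0,-0.4,0,0,0],[0,0,0,-0.3,0,0,0],[0,0,0,-0.1,0,0,0]]]' >/dev/null; python3 g.py 12 && python3 -m crank '[[[0,0,0,-0.1,0,0,0],[0,0,0,-0.1,0,0,0]]]' >/dev/null; python3 g.py 10 && python3 -m crank '[[[0,0,0,-0.1,0,0,0]]]' >/dev/null; python3 g.py 10 && python3 -m crank '[[[0,0,0,-0.1,0,0,0]]]' >/dev/null; python3 g.py 10 && python3 -m crank '[[[0,0,0,-0.1,0,0,0]]]' >/dev/null; python3 g.py 10
```

```text
t4.20 p [ 527.3 -182.3   79.1] f [-2.6 -0.5  2.2] |f|3.4 z [-0. -0. -1.] yaw -7.3 g0.00
t4.45 p [ 527.4 -182.2   77.4] f [-2.5 -0.5  2.7] |f|3.7 z [ 0. -0. -1.] yaw -7.3 g0.00
t4.58 p [ 527.4 -182.3   76.3] f [-2.7  0.4  3.5] |f|4.5 z [ 0. -0. -1.] yaw -7.3 g-0.00
t4.70 p [ 527.3 -182.3   75.4] f [-2.8  0.4  5.3] |f|6.0 z [-0. -0. -1.] yaw -7.3 g-0.00
t4.83 p [ 527.3 -182.3   74.6] f [-4.2  1.   8.4] |f|9.5 z [-0. -0. -1.] yaw -7.3 g0.00
```

```bash
python3 -m crank '[[[0,0,0,2,0,0,0],[0,0,0,5,0,0,0],[0,-3.2,0.4,0,0,0,0],[0,-3.2,0.4,0,0,0,0],[0,0,0,-1.5,0,0,0],[0,0,0,0,0,0,0],[0,0,0,0,0,0,0]]]' >/dev/null; python3 g.py 12
python3 - <<'E'
from h import *
o=manip.get_obs();print(o['joint_pos'].round(2))
a,W=cloud('top');b,S=cloud('side')
c=cv2.resize(b[190:330,220:370],None,fx=4,fy=4,interpolation=cv2.INTER_CUBIC);
d=cv2.resize(b,None,fx=.01,fy=.01)
cv2.imwrite('pics/c3.png',c[:,:,::-1])
X,Y,y=.579,-.189,-.1257
def w(l): return [X+np.cos(y)*l[0]-np.sin(y)*l[1],Y+np.sin(y)*l[0]+np.cos(y)*l[1],l[2]]
L=[[-.087,0,.069],[-.004,-.098,.069],[-.074,-.082,.074],[.062,-.082,.074],[-.074,.082,.074],[-.075,-.086,.006]]
print(((proj('side',[w(l) for l in L])-[220,190])*4).round(0).tolist())
E
```

```text
t5.70 p [ 464.1 -174.1  129.3] f [ 0.4  0.2 -0.6] |f|0.7 z [ 0.  0. -1.] yaw -7.3 g0.00
[ 0.59  0.16 -0.35  1.91  0.06  1.09 -1.48]
[[133.0, 307.0], [340.0, 421.0], [165.0, 402.0], [493.0, 375.0], [157.0, 205.0], [175.0, 537.0]]
```

View pics/c3.png

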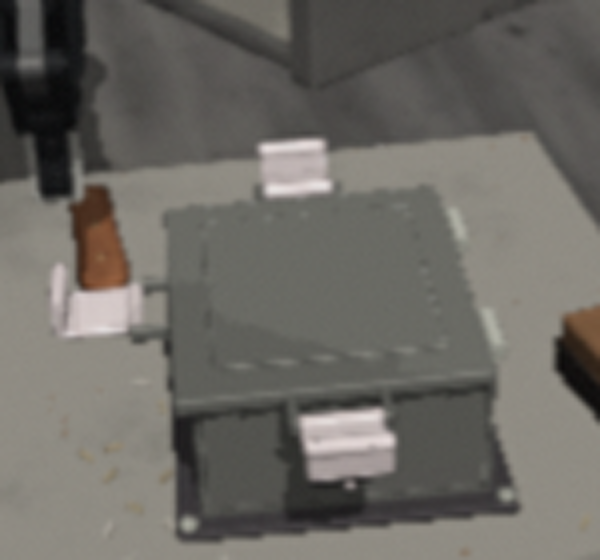

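```bash
python3 -m crank '[[[0,-0.4,0.05,-1.5,0,0,0],[0,0,0,-1.5,0,0,0],[0,0,0,-0.5,0,0,0],[0,0,0,0,0,0,0]]]' >/dev/null; python3 g.py 8 && python3 -m crank '[[[0,0,0,-0.3,0,0,0],[0,0,0,-0.3,0,0,0]]]' >/dev/null; python3 g.py 8 && python3 -m crank '[[[0,0,0,-0.3,0,0,0],[0,0,0,-0.3,0,0,0]]]' >/dev/null; python3 g.py 8 && python3 -m crank '[[[0,0,0,-0.3,0,0,0],[0,0,0,-0.3,0,0,0]]]' >/dev/null; python3 g.py 8;  python3 - <<'E'
from h import *
b,S=cloud('side')
c=cv2.resize(b[190:330,220:370],None,fx=4,fy=4,interpolation=cv2.INTER_CUBIC);
cv2.imwrite('pics/c4.png',c[:,:,::-1])
E
```

```text
t6.30 p [ 459.1 -173.6   93.8] f [ 0.3 -0.8  1.7] |f|1.9 z [-0.001  0.    -1.   ] yaw -7.3 g-0.00
t6.55 p [ 459.5 -173.9   88.4] f [-0.5 -0.1  0.1] |f|0.5 z [ 0.001 -0.    -1.   ] yaw -7.3 g0.00
t6.80 p [ 459.3 -173.8   82.2] f [0.9 1.2 0.8] |f|1.6 z [ 0. -0. -1.] yaw -7.3 g-0.00
t7.05 p [ 459.3 -173.8   76.1] f [-0.6 -0.5  0.4] |f|0.9 z [ 0. -0. -1.] yaw -7.3 g0.00
```

View pics/c4.png

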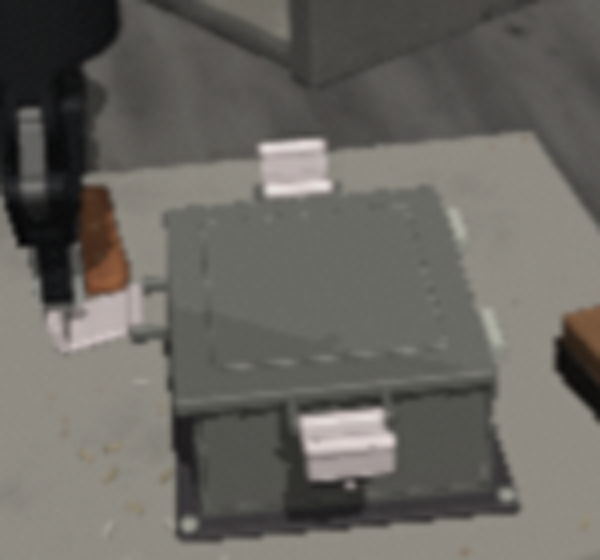

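```bash
python3 -m crank '[[[0,-0.05,0,-0.25,-0.75,-5.95,0],[0,-0.05,0,-0.25,-0.75,-5.95,0]]]' >/dev/null; python3 g.py 8 && python3 -m crank '[[[0,0.03,0,-0.33,-0.5,-4,0],[0,0.03,0,-0.33,-0.5,-4,0],[0,0.03,0,-0.33,-0.5,-4,0]]]' >/dev/null; python3 g.py 8 && python3 -m crank '[[[0,0.15,-0.02,-0.35,-0.5,-4,0],[0,0.15,-0.02,-0.35,-0.5,-4,0]]]' >/dev/null; python3 g.py 8;  python3 - <<'E'
from h import *
print(manip.get_obs()['joint_pos'].round(2))
b,S=cloud('side')
c=cv2.resize(b[220:310,200:310],None,fx=5,fy=5,interpolation=cv2.INTER_CUBIC);
cv2.imwrite('pics/c5.png',c[:,:,::-1])
E
```

```text
t7.35 p [ 458.8 -173.8   71.5] f [-0.2  0.6  0.7] |f|1.0 z [ 0.21  -0.027 -0.977] yaw -7.3 g-0.01
t7.72 p [ 459.3 -174.    61.7] f [-0.1  0.8  0.7] |f|1.0 z [ 0.407 -0.052 -0.912] yaw -7.3 g-0.00
t7.97 p [ 462.3 -174.5   54.7] f [-27.5   1.8 -23.3] |f|36.1 z [ 0.53  -0.067 -0.845] yaw -7.3 g-0.00
[ 0.71 -0.02 -0.36  2.42 -0.6   0.23 -0.79]
```

View pics/c5.png

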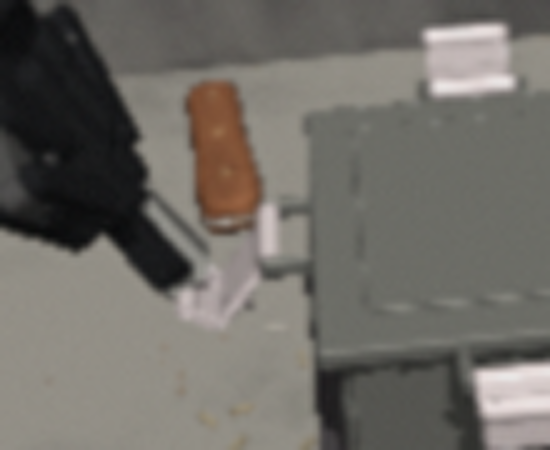

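Run:
```python
from h import *
o=manip.get_obs();print(o['clock'],o['ft_force'].round(1),o['torque'].round(2),o['joint_pos'].round(3),o['joint_velocities'].round(3),o['tau'].round(1))
eyes.camera('side');o=manip.get_obs();print(o['clock'],o['position'],o['ft_force'].round(1),o['torque'].round(2),o['joint_pos'].round(3))
```

```text
8.025 [ 1.1 -1.3  4. ] [ 0.02  0.36 -0.04] [ 0.713 -0.016 -0.354  2.415 -0.618  0.222 -0.771] [-0.01   0.006 -0.005 -0.026  0.431  0.117 -0.477] [ -0.8 -23.6  -0.9 -20.1   4.9   0.2  -6.3]
8.075 [ 0.46341231 -0.17507589  0.05559096] [-0.2  0.6  1. ] [0.11 0.52 0.02] [ 0.712 -0.016 -0.355  2.415 -0.598  0.227 -0.793]
```

```bash
python3 -m crank '[[[0,-0.2,0.02,-0.1,0.2,1.7,0],[0,-0.2,0.02,-0.1,0.2,1.7,0],[0,-0.2,0.03,-0.1,0.2,1.7,0],[0,-0.2,0.03,-0.1,0.2,1.7,0]]]' >/dev/null; python3 g.py 10 && python3 -m crank '[[[0,-0.2,0.03,-0.15,0,0,0],[0,-0.1,0.01,-0.25,0,0,0]]]' >/dev/null; python3 g.py 10;  python3 - <<'E'
from h import *
print(manip.get_obs()['joint_pos'].round(2))
b,S=cloud('side')
c=cv2.resize(b[220:310,200:310],None,fx=5,fy=5,interpolation=cv2.INTER_CUBIC);
cv2.imwrite('pics/c6.png',c[:,:,::-1])
E
```

```text
t8.57 p [ 453.2 -173.4   49.9] f [-0.8  0.   0.7] |f|1.1 z [ 0.42  -0.055 -0.906] yaw -7.3 g-0.00
t8.82 p [ 450.5 -172.7   46. ] f [-0.5 -0.5  1. ] |f|1.2 z [ 0.423 -0.054 -0.904] yaw -7.3 g0.00
[ 0.71  0.01 -0.37  2.36 -0.25  0.35 -1.15]
```

View pics/c6.png

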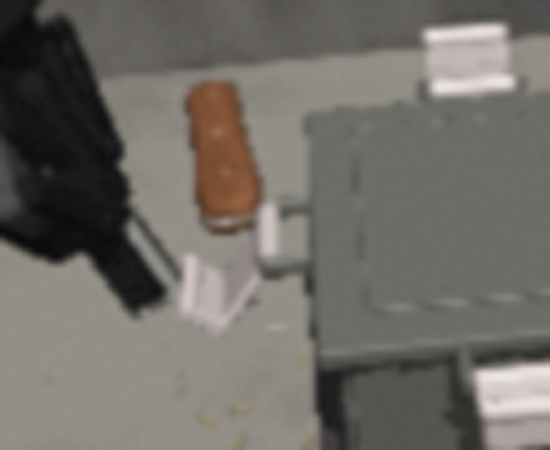

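```bash
G="python3 g.py 12"; python3 -m crank '[[[0,0.15,-0.02,-0.2,0,0,0],[0,0.15,-0.02,-0.2,0,0,0]]]' >/dev/null; $G && python3 -m crank '[[[0,0.15,-0.02,-0.2,0,0,0]]]' >/dev/null; $G && python3 -m crank '[[[0,0.1,-0.01,-0.1,0,0,0]]]' >/dev/null; $G && python3 -m crank '[[[0,0.1,-0.01,-0.1,0,0,0]]]' >/dev/null; $G && python3 -m crank '[[[0,0.1,-0.01,-0.1,0,0,0]]]' >/dev/null; $G && python3 -m crank '[[[0,0.1,-0.01,-0.1,0,0,0]]]' >/dev/null; $G
```

```text
t9.12 p [ 454.  -173.1   42.1] f [-1.3  0.5  0.9] |f|1.7 z [ 0.424 -0.054 -0.904] yaw -7.3 g0.00
t9.25 p [ 455.7 -173.3   40.2] f [-1.5  0.6  0.2] |f|1.7 z [ 0.424 -0.054 -0.904] yaw -7.3 g0.00
t9.38 p [ 456.8 -173.4   39.2] f [-1.1 -0.3  0.9] |f|1.5 z [ 0.424 -0.054 -0.904] yaw -7.3 g0.00
t9.50 p [ 457.8 -173.6   38.4] f [-1.3  0.8  0.2] |f|1.6 z [ 0.424 -0.054 -0.904] yaw -7.3 g0.00
t9.62 p [ 458.8 -173.7   37.4] f [-1.5 -0.   0.5] |f|1.6 z [ 0.424 -0.054 -0.904] yaw -7.3 g0.00
t9.75 p [ 459.8 -173.8   36.4] f [-0.5  0.2  1. ] |f|1.1 z [ 0.424 -0.054 -0.904] yaw -7.3 g0.00
```

```bash
G="python3 g.py 9"; python3 -m crank '[[[0,0.1,-0.01,-0.06,0,0,0]]]' >/dev/null; $G && python3 -m crank '[[[0,0.1,-0.01,-0.06,0,0,0]]]' >/dev/null; $G && python3 -m crank '[[[0,0.1,-0.01,-0.06,0,0,0]]]' >/dev/null; $G && python3 -m crank '[[[0,0.1,-0.01,-0.05,0,0,0]]]' >/dev/null; $G && python3 -m crank '[[[0,0.1,-0.02,-0.05,0,0,0]]]' >/dev/null; $G && python3 -m crank '[[[0,0.1,-0.01,-0.05,0,0,0]]]' >/dev/null; $G&& python3 -m crank '[[[0,0.1,-0.01,-0.05,0,0,0]]]' >/dev/null; $G
```

```text
t9.88 p [ 460.8 -173.9   35.8] f [-1.2 -0.2  0.2] |f|1.2 z [ 0.424 -0.054 -0.904] yaw -7.3 g0.00
t10.00 p [ 461.8 -174.    35.2] f [-1.3 -0.2  0.6] |f|1.5 z [ 0.424 -0.054 -0.904] yaw -7.3 g-0.00
t10.12 p [ 462.8 -174.    34.6] f [-1.8 -0.2  0.4] |f|1.8 z [ 0.424 -0.054 -0.904] yaw -7.3 g0.00
t10.25 p [ 463.8 -174.2   34.1] f [-0.9  0.2 -0.2] |f|1.0 z [ 0.424 -0.054 -0.904] yaw -7.3 g-0.00
t10.38 p [ 464.8 -174.4   33.6] f [-1.   0.3  0.1] |f|1.0 z [ 0.424 -0.054 -0.904] yaw -7.3 g-0.00
t10.50 p [ 465.8 -174.5   33.1] f [-1.   0.2  0.2] |f|1.0 z [ 0.424 -0.054 -0.904] yaw -7.3 g0.00
t10.62 p [ 466.8 -174.6   32.6] f [-1.1  0.4 -0.5] |f|1.3 z [ 0.424 -0.054 -0.904] yaw -7.3 g0.00
```

```bash
G="python3 g.py 6"; python3 -m crank '[[[0,0.1,-0.01,-0.04,0,0,0]]]' >/dev/null; $G && python3 -m crank '[[[0,0.1,-0.01,-0.04,0,0,0]]]' >/dev/null; $G && python3 -m crank '[[[0,0.1,-0.01,-0.04,0,0,0]]]' >/dev/null; $G && python3 -m crank '[[[0,0.1,-0.01,-0.04,0,0,0]]]' >/dev/null; $G && python3 -m crank '[[[0,0.1,-0.02,-0.03,0,0,0]]]' >/dev/null; $G && python3 -m crank '[[[0,0.1,-0.01,-0.03,0,0,0]]]' >/dev/null; $G&& python3 -m crank '[[[0,0.1,-0.01,-0.03,0,0,0]]]' >/dev/null; $G
```

```text
t10.75 p [ 467.8 -174.7   32.2] f [-1.3 -0.8  0.5] |f|1.6 z [ 0.424 -0.054 -0.904] yaw -7.3 g-0.00
t10.88 p [ 468.8 -174.8   31.8] f [-0.8 -0.1  0.8] |f|1.2 z [ 0.424 -0.054 -0.904] yaw -7.3 g0.01
t11.00 p [ 469.8 -174.9   31.4] f [-2.  -0.3  1.1] |f|2.3 z [ 0.424 -0.054 -0.904] yaw -7.3 g-0.01
t11.12 p [ 470.5 -175.    30.9] f [-5.4  0.3  3.2] |f|6.3 z [ 0.424 -0.054 -0.904] yaw -7.3 g-0.00
t11.12 p [ 470.5 -175.    30.9] f [-5.4  0.3  3.2] |f|6.3 z [ 0.424 -0.054 -0.904] yaw -7.3 g-0.00
t11.12 p [ 470.5 -175.    30.9] f [-5.4  0.3  3.2] |f|6.3 z [ 0.424 -0.054 -0.904] yaw -7.3 g-0.00
t11.12 p [ 470.5 -175.    30.9] f [-5.4  0.3  3.2] |f|6.3 z [ 0.424 -0.054 -0.904] yaw -7.3 g-0.00
```

```bash
G="python3 g.py 18.5"; python3 -m crank '[[[0,0.05,-0.01,0,0,0,0]]]' >/dev/null; $G && python3 -m crank '[[[0,0.05,-0.01,0,0,0,0]]]' >/dev/null; $G && python3 -m crank '[[[0,0.05,0,0,0,0,0]]]' >/dev/null; $G && python3 -m crank '[[[0,0.05,-0.01,0,0,0,0]]]' >/dev/null; $G && python3 -m crank '[[[0,0.05,0,0,0,0,0]]]' >/dev/null; $G
```

```text
t11.25 p [ 470.9 -175.    30.8] f [-4.9  0.4  2.9] |f|5.7 z [ 0.423 -0.054 -0.904] yaw -7.3 g0.00
t11.38 p [ 471.4 -175.1   30.8] f [-4.2 -0.  -0.3] |f|4.2 z [ 0.423 -0.054 -0.904] yaw -7.3 g0.00
t11.50 p [ 471.9 -175.1   30.8] f [-5.6  0.7  2.8] |f|6.3 z [ 0.423 -0.054 -0.904] yaw -7.3 g0.00
t11.62 p [ 472.2 -175.1   30.7] f [-6.6  1.4  2.8] |f|7.3 z [ 0.423 -0.054 -0.905] yaw -7.3 g0.00
t11.75 p [ 472.4 -175.2   30.5] f [-8.7  0.5  4.1] |f|9.6 z [ 0.423 -0.054 -0.905] yaw -7.3 g0.00
```

```bash
G="python3 g.py 19"; python3 -m crank '[[[0,0.05,-0.01,0.01,0,0,0]]]' >/dev/null; $G && python3 -m crank '[[[0,0.05,-0.01,0.01,0,0,0]]]' >/dev/null; $G && python3 -m crank '[[[0,0.04,0,0.01,0,0,0]]]' >/dev/null; $G && python3 -m crank '[[[0,0.04,-0.01,0,0,0,0]]]' >/dev/null; $G && python3 -m crank '[[[0,0.04,0,0,0,0,0]]]' >/dev/null; $G
```

```text
t11.88 p [ 472.7 -175.2   30.5] f [-9.7  0.9  4.6] |f|10.8 z [ 0.422 -0.054 -0.905] yaw -7.3 g0.00
t12.00 p [ 472.8 -175.2   30.4] f [-10.2   1.6   4.2] |f|11.1 z [ 0.422 -0.053 -0.905] yaw -7.3 g0.00
t12.12 p [ 473.  -175.2   30.3] f [-12.1   1.6   4.6] |f|13.0 z [ 0.421 -0.053 -0.905] yaw -7.3 g0.01
t12.25 p [ 473.2 -175.3   30.2] f [-2.2  0.8  0.1] |f|2.3 z [ 0.421 -0.053 -0.906] yaw -7.3 g-0.00
t12.38 p [ 475.9 -175.7   31.6] f [-0.   0.5  0.2] |f|0.5 z [ 0.425 -0.054 -0.904] yaw -7.3 g-0.00
```

```bash
G="python3 g.py 7"; python3 -m crank '[[[0,0.05,-0.01,0,0,0,0]]]' >/dev/null; $G && python3 -m crank '[[[0,0.05,0,0,0,0,0]]]' >/dev/null; $G && python3 -m crank '[[[0,0.04,-0.01,0,0,0,0]]]' >/dev/null; $G && python3 -m crank '[[[0,0.04,0,0,0,0,0]]]' >/dev/null; $G && python3 -m crank '[[[0,0.04,0,0,0,0,0]]]' >/dev/null; $G
```

```text
t12.50 p [ 476.8 -175.8   31.9] f [0.6 0.4 0.2] |f|0.7 z [ 0.425 -0.054 -0.903] yaw -7.3 g0.00
t12.62 p [ 477.  -175.7   31.7] f [ 0.2 -0.5  0.2] |f|0.5 z [ 0.425 -0.054 -0.904] yaw -7.3 g-0.00
t12.75 p [ 477.1 -175.8   31.5] f [0.6 0.1 0.4] |f|0.7 z [ 0.424 -0.054 -0.904] yaw -7.3 g-0.00
t12.88 p [ 477.3 -175.8   31.4] f [ 0.2  0.1 -0.1] |f|0.2 z [ 0.424 -0.054 -0.904] yaw -7.3 g-0.00
t13.00 p [ 477.7 -175.8   31.3] f [-0.4  0.5  0.8] |f|1.1 z [ 0.424 -0.054 -0.904] yaw -7.3 g0.00
```

```bash
G="python3 g.py 7"; python3 -m crank '[[[0,0.05,-0.01,0,0,0,0]]]' >/dev/null; $G && python3 -m crank '[[[0,0.05,0,0,0,0,0]]]' >/dev/null; $G && python3 -m crank '[[[0,0.05,-0.01,0,0,0,0]]]' >/dev/null; $G && python3 -m crank '[[[0,0.05,0,0,0,0,0]]]' >/dev/null; $G; python3 -m crank '[[[0,-2,0.25,0,0,0,0],[0,-4,0.5,0,0,0,0],[0,0,0,4,0,0,0],[0,0,0,4,0,0,0],[0,0,0,0,0,0,0]]]' >/dev/null; $G;  python3 - <<'E'
from h import *
b,S=cloud('side')
c=cv2.resize(b[210:320,230:350],None,fx=5,fy=5,interpolation=cv2.INTER_CUBIC);
cv2.imwrite('pics/c7.png',c[:,:,::-1])
E
```

```text
t13.12 p [ 478.2 -175.9   31.3] f [ 0.1 -0.2  0.3] |f|0.4 z [ 0.424 -0.054 -0.904] yaw -7.3 g0.00
t13.25 p [ 478.6 -175.9   31.3] f [-0.   0.6 -0.4] |f|0.8 z [ 0.424 -0.054 -0.904] yaw -7.3 g0.00
t13.38 p [ 479.2 -175.9   31.3] f [-1.4  0.1  0.3] |f|1.5 z [ 0.424 -0.054 -0.904] yaw -7.3 g-0.00
t13.50 p [ 479.7 -176.    31.4] f [-1.3  0.5  2.1] |f|2.5 z [ 0.424 -0.054 -0.904] yaw -7.3 g-0.00
t14.12 p [ 442.  -171.9  116.1] f [ 0.6 -0.6  0.2] |f|0.9 z [ 0.431 -0.054 -0.901] yaw -7.4 g0.00
```

View pics/c7.png

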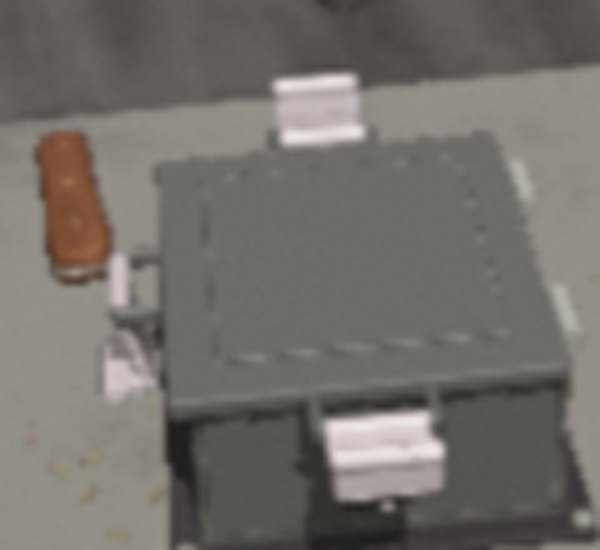

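```bash
python3 -m crank '[[[0,0,0,1.5,0.8,6.3,0],[0,0,0,1.5,0.8,6.3,0],[0,0,0,1.5,0.8,6.3,0],[0,0,0,0,0.8,6.3,0],[0,1.65,1.24,0,0,0,10],[0,1.65,1.24,0,0,0,10],[0,1.65,1.24,0,0,0,10],[0,1.65,1.24,0,0,0,10],[0,1.65,1.24,0,0,0,10],[0,1.65,1.24,0,0,0,10],[0,1.65,1.24,0,0,0,10],[0,1.65,1.24,0,0,0,10],[0,1.65,1.24,0,0,0,10],[0,0,0,-1,0,0,0],[0,0,0,-1,0,0,0],[0,0,0,0,0,0,0]]]' >/dev/null; python3 g.py 9
python3 - <<'E'
from h import *
print(manip.get_obs()['joint_pos'].round(2))
a,W=cloud('top');b,S=cloud('side')
# clip points from depth, in (out,up,along) of each hinge
c,s=np.cos(-.1257),np.sin(-.1257)
for nm,C in(('top',W),('side',S)):
  x,y=C[...,0]-.579,C[...,1]+.189; lx,ly=c*x+s*y,-s*x+c*y
  for side in(1,-1):
    m=(abs(lx+.004)<.012)&(side*ly-.098>.006)&(side*ly-.098<.045)&(C[...,2]>.03)&(C[...,2]<.125)
    q=np.c_[side*ly[m]*1e3-98,C[m][:,2]*1e3-69]; i=np.argsort(q[:,0]); print(nm,side,q[i][::max(1,len(q)//14)].round(0).tolist())
E
```

```text
t16.18 p [587.6 -59.9 136.3] f [-1.2 -0.3 -0.6] |f|1.4 z [-0.006  0.002 -1.   ] yaw 82.5 g-0.00
[ 0.72  0.48 -0.89  1.63  0.39  1.23 -0.38]
top 1 []
top -1 [[6.0, 1.0], [8.0, 2.0], [11.0, -2.0], [13.0, 1.0], [15.0, -1.0], [17.0, 3.0], [20.0, -3.0], [22.0, -3.0], [24.0, 5.0], [26.0, 4.0], [28.0, 6.0], [29.0, -0.0], [30.0, 17.0], [32.0, 17.0], [35.0, 14.0]]
side 1 [[11.0, -1.0], [16.0, -4.0], [23.0, -5.0], [28.0, -5.0], [31.0, -4.0], [32.0, 2.0], [33.0, -4.0], [33.0, -1.0], [33.0, -4.0], [34.0, -0.0], [34.0, -5.0], [35.0, 2.0], [35.0, 6.0], [36.0, 7.0], [37.0, 6.0]]
side -1 [[6.0, 0.0], [8.0, 1.0], [29.0, 15.0], [32.0, 16.0], [33.0, 1.0], [33.0, -1.0], [33.0, -0.0], [34.0, 9.0], [34.0, 14.0], [34.0, 5.0], [34.0, 13.0], [35.0, 15.0], [35.0, 11.0], [35.0, 5.0], [36.0, 4.0]]
```

```bash
G="python3 g.py 8"; python3 -m crank '[[[0,0.44,0.63,-1,0,0,0],[0,0,0,-1.6,0,0,0],[0,0,0,-1.6,0,0,0],[0,0,0,0,0,0,0]]]' >/dev/null; $G && python3 -m crank '[[[0,0,0,-0.5,0,0,0],[0,0,0,-0.4,0,0,0]]]' >/dev/null; $G && python3 -m crank '[[[0,0,0,-0.4,0,0,0],[0,0,0,-0.4,0,0,0]]]' >/dev/null; $G && python3 -m crank '[[[0,0.02,0.2,-0.55,-6.2,0.78,0],[0,0.03,0.2,-0.55,-6.2,0.78,0]]]' >/dev/null; $G && python3 -m crank '[[[0,0.01,0.1,-0.5,-6.2,0.78,0],[0,0.01,0.1,-0.5,-6.2,0.78,0]]]' >/dev/null; $G && python3 -m crank '[[[0,-0.01,-0.1,-0.3,0,0,0],[0,-0.01,-0.1,-0.3,0,0,0],[0,-0.02,-0.1,-0.3,0,0,0]]]' >/dev/null; $G
python3 - <<'E'
from h import *
print(manip.get_obs()['joint_pos'].round(2))
a,_=cloud('top');b,S=cloud('side')
c=cv2.resize(b[190:300,240:350],None,fx=3.6,fy=3.6,interpolation=cv2.INTER_CUBIC)
d=cv2.resize(a[190:300,280:390],None,fx=3.6,fy=3.6,interpolation=cv2.INTER_CUBIC)
cv2.imwrite('pics/c8.png',np.hstack([c,d])[:,:,::-1])
E
```

```text
t16.77 p [592.1 -52.9  93.9] f [-0.3  0.3  0. ] |f|0.5 z [-0.007  0.002 -1.   ] yaw 82.6 g-0.00
t17.02 p [593.5 -52.8  87. ] f [-0.9 -0.4 -0.6] |f|1.1 z [-0.003  0.002 -1.   ] yaw 82.6 g0.00
t17.27 p [593.3 -52.8  78.7] f [-0.1  0.6  0.4] |f|0.7 z [-0.004  0.002 -1.   ] yaw 82.6 g0.00
t17.52 p [594.1 -49.5  68.1] f [-0.4 -1.   0.8] |f|1.3 z [-0.03  -0.216 -0.976] yaw 82.5 g-0.00
t17.77 p [594.4 -46.6  58.2] f [ 0.5 -0.5  0.5] |f|0.8 z [-0.056 -0.421 -0.905] yaw 82.6 g-0.00
t18.15 p [593.8 -51.5  49.2] f [ 0.4 -0.   1. ] |f|1.1 z [-0.057 -0.417 -0.907] yaw 82.4 g-0.00
[ 0.3   0.62 -0.68  1.65  0.79  1.32 -0.8 ]
```

View pics/c8.png

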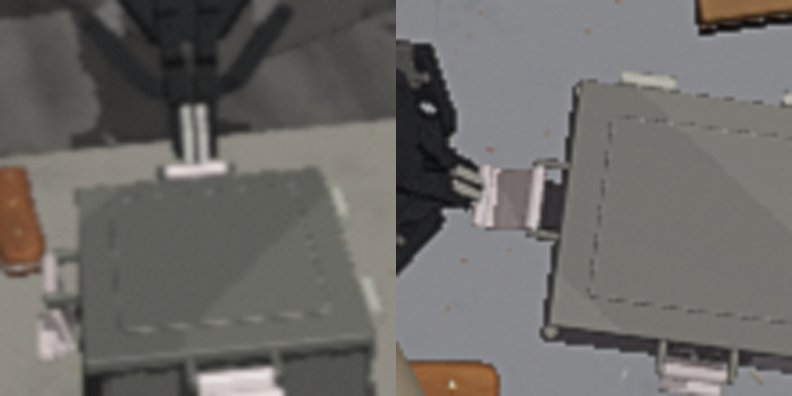

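```bash
G="python3 g.py 5"; python3 -m crank '[[[0,-0.09,-0.08,-0.2,0,0,0],[0,-0.09,-0.08,-0.2,0,0,0]]]' >/dev/null; $G && python3 -m crank '[[[0,-0.01,-0.08,-0.2,0,0,0],[0,-0.01,-0.08,-0.2,0,0,0]]]' >/dev/null; $G && python3 -m crank '[[[0,-0.01,-0.1,-0.1,0,0,0]]]' >/dev/null; $G && python3 -m crank '[[[0,-0.01,-0.1,-0.1,0,0,0]]]' >/dev/null; $G && python3 -m crank '[[[0,-0.02,-0.1,-0.1,0,0,0]]]' >/dev/null; $G && python3 -m crank '[[[0,-0.01,-0.1,-0.1,0,0,0]]]' >/dev/null; $G && python3 -m crank '[[[0,-0.01,-0.1,-0.1,0,0,0]]]' >/dev/null; $G && python3 -m crank '[[[0,-0.01,-0.1,-0.07,0,0,0]]]' >/dev/null; $G && python3 -m crank '[[[0,-0.02,-0.1,-0.07,0,0,0]]]' >/dev/null; $G && python3 -m crank '[[[0,-0.01,-0.1,-0.07,0,0,0]]]' >/dev/null; $G && python3 -m crank '[[[0,-0.01,-0.1,-0.06,0,0,0]]]' >/dev/null; $G && python3 -m crank '[[[0,-0.01,-0.1,-0.05,0,0,0]]]' >/dev/null; $G
```

```text
t18.50 p [591.8 -51.8  45. ] f [0.1 0.9 1.5] |f|1.7 z [-0.057 -0.418 -0.907] yaw 82.6 g-0.00
t18.75 p [591.5 -52.9  40.7] f [1.  0.4 1. ] |f|1.4 z [-0.057 -0.418 -0.907] yaw 82.6 g0.00
t18.88 p [591.4 -53.8  39.7] f [0.9 0.8 0.5] |f|1.3 z [-0.057 -0.417 -0.907] yaw 82.6 g0.00
t19.00 p [591.4 -54.4  38.9] f [-0.9  3.3  2.6] |f|4.3 z [-0.056 -0.417 -0.907] yaw 82.6 g-0.00
t19.12 p [591.6 -54.7  38.1] f [0.7 6.9 3.8] |f|7.9 z [-0.055 -0.416 -0.908] yaw 82.6 g-0.00
t19.12 p [591.6 -54.7  38.1] f [0.7 6.9 3.8] |f|7.9 z [-0.055 -0.416 -0.908] yaw 82.6 g-0.00
t19.12 p [591.6 -54.7  38.1] f [0.7 6.9 3.8] |f|7.9 z [-0.055 -0.416 -0.908] yaw 82.6 g-0.00
t19.12 p [591.6 -54.7  38.1] f [0.7 6.9 3.8] |f|7.9 z [-0.055 -0.416 -0.908] yaw 82.6 g-0.00
t19.12 p [591.6 -54.7  38.1] f [0.7 6.9 3.8] |f|7.9 z [-0.055 -0.416 -0.908] yaw 82.6 g-0.00
t19.12 p [591.6 -54.7  38.1] f [0.7 6.9 3.8] |f|7.9 z [-0.055 -0.416 -0.908] yaw 82.6 g-0.00
t19.12 p [591.6 -54.7  38.1] f [0.7 6.9 3.8] |f|7.9 z [-0.055 -0.416 -0.908] yaw 82.6 g-0.00
t19.12 p [591.6 -54.7  38.1] f [0.7 6.9 3.8] |f|7.9 z [-0.055 -0.416 -0.908] yaw 82.6 g-0.00
```

```bash
G="python3 g.py 18.5"; python3 -m crank '[[[0,-0.01,-0.05,-0.02,0,0,0]]]' >/dev/null; $G && python3 -m crank '[[[0,0,-0.05,-0.02,0,0,0]]]' >/dev/null; $G && python3 -m crank '[[[0,-0.01,-0.05,-0.02,0,0,0]]]' >/dev/null; $G && python3 -m crank '[[[0,0,-0.04,-0.01,0,0,0]]]' >/dev/null; $G && python3 -m crank '[[[0,-0.01,-0.04,-0.01,0,0,0]]]' >/dev/null; $G && python3 -m crank '[[[0,0,-0.04,-0.01,0,0,0]]]' >/dev/null; $G
```

```text
t19.25 p [591.6 -54.7  37.9] f [0.9 7.  2.8] |f|7.6 z [-0.055 -0.416 -0.908] yaw 82.7 g0.01
t19.38 p [591.5 -55.2  37.7] f [-0.2  5.3  0.8] |f|5.4 z [-0.055 -0.416 -0.908] yaw 82.7 g0.00
t19.50 p [591.3 -56.1  37.4] f [1.3 9.7 3.5] |f|10.4 z [-0.055 -0.416 -0.908] yaw 82.7 g-0.00
t19.62 p [591.5 -56.3  37.5] f [-0.6  5.9  4.4] |f|7.4 z [-0.055 -0.416 -0.908] yaw 82.7 g0.00
t19.75 p [590.7 -58.8  37. ] f [-0.5 -0.4 -0.9] |f|1.1 z [-0.057 -0.418 -0.906] yaw 82.6 g-0.00
t19.88 p [590.6 -59.4  36.8] f [0.4 1.  0. ] |f|1.1 z [-0.057 -0.418 -0.907] yaw 82.6 g0.00
```

```bash
G="python3 g.py 6"; python3 -m crank '[[[0,0,-0.05,0,0,0,0]]]' >/dev/null; $G && python3 -m crank '[[[0,-0.01,-0.05,0,0,0,0]]]' >/dev/null; $G && python3 -m crank '[[[0,0,-0.05,0,0,0,0]]]' >/dev/null; $G && python3 -m crank '[[[0,-0.01,-0.05,0,0,0,0]]]' >/dev/null; $G && python3 -m crank '[[[0,0,-0.05,0,0,0,0]]]' >/dev/null; $G && python3 -m crank '[[[0,-0.01,-0.05,0,0,0,0]]]' >/dev/null; $G
python3 - <<'E'
from h import *
a,_=cloud('top');b,S=cloud('side')
c=cv2.resize(b[190:300,240:350],None,fx=3.6,fy=3.6,interpolation=cv2.INTER_CUBIC)
d=cv2.resize(a[190:300,280:390],None,fx=3.6,fy=3.6,interpolation=cv2.INTER_CUBIC)
cv2.imwrite('pics/c9.png',np.hstack([c,d])[:,:,::-1])
E
```

```text
t20.00 p [590.7 -59.6  36.9] f [-0.4  1.2  0.8] |f|1.5 z [-0.057 -0.418 -0.907] yaw 82.6 g-0.00
t20.12 p [590.8 -59.7  37. ] f [-0.1  1.7  0.3] |f|1.7 z [-0.057 -0.418 -0.907] yaw 82.6 g-0.00
t20.25 p [590.8 -60.   37. ] f [1.  1.4 1.6] |f|2.4 z [-0.056 -0.417 -0.907] yaw 82.6 g-0.00
t20.38 p [590.8 -60.3  37.1] f [0.1 2.9 3.1] |f|4.2 z [-0.056 -0.417 -0.907] yaw 82.6 g0.00
t20.50 p [590.9 -60.8  37.2] f [0.4 4.1 3.3] |f|5.2 z [-0.056 -0.417 -0.907] yaw 82.6 g-0.00
t20.62 p [590.9 -61.5  37.4] f [-0.6  2.4  7. ] |f|7.5 z [-0.056 -0.418 -0.907] yaw 82.6 g0.00
```

Ten pictures have been viewed, so from here I check by depth. Retreat and measure the left clip.

```bash
python3 -m crank '[[[0,0.1,0.8,0,0,0,0],[0,0.3,2,0,0,0,0],[0,0,2,2,0,0,0],[0,0,0,5,0,0,0],[0,0,2,5,0,0,0],[0,0,0,0,0,0,0]]]' >/dev/null; python3 g.py 8
cat > m.py <<'E'
from h import *
a,W=cloud('top');b,S=cloud('side')
c,s=np.cos(-.1257),np.sin(-.1257)
for nm,C in(('top',W),('side',S)):
  x,y=C[...,0]-.579,C[...,1]+.189; lx,ly=c*x+s*y,-s*x+c*y
  for k,al,ou in(('front',ly,-lx-.087),('left',lx+.004,ly-.098),('right',lx+.004,-ly-.098)):
    m=(abs(al)<.013)&(ou>-.005)&(ou<.05)&(C[...,2]>.02)&(C[...,2]<.125)
    q=np.c_[ou[m]*1e3,C[m][:,2]*1e3-69]; i=np.argsort(q[:,0]); print(nm,k,len(q),q[i][::max(1,len(q)//14)].round(0).astype(int).tolist())
  m=(lx>-.06)&(lx<.04)&(abs(ly)<.06)&(C[...,2]<.1);A=np.c_[lx[m],np.ones(m.sum())];print('lid slope',np.linalg.lstsq(A,C[m][:,2],rcond=None)[0].round(4))
E
python3 m.py
```

```text
t21.48 p [596.2  10.3 160.8] f [ 0.5  0.1 -0.2] |f|0.6 z [-0.05  -0.416 -0.908] yaw 82.6 g0.00
top front 114 [[-5, -19], [-3, -3], [-1, 0], [0, 6], [1, 5], [3, 1], [3, 3], [4, -34], [5, -2], [5, -28], [6, -29], [7, -32], [8, -31], [9, -33], [10, -38]]
top left 193 [[-5, -19], [-3, -38], [-2, 1], [0, 6], [2, 7], [4, 4], [7, -15], [9, -33], [11, -33], [13, -28], [15, -32], [17, -32], [19, -28], [21, -30], [23, -32]]
top right 290 [[-5, 1], [-3, 1], [1, 4], [4, 1], [7, 7], [10, 1], [13, -5], [16, -3], [19, -2], [22, -1], [25, -2], [27, 17], [29, 14], [31, 13], [34, 14]]
lid slope [0.0158 0.075 ]
side front 94 [[-4, -10], [-3, 0], [-3, 0], [-2, -33], [-2, 2], [-1, -33], [0, 3], [0, 1], [1, -32], [2, 0], [2, 1], [3, -34], [5, -34], [7, -33], [7, -34], [9, -37]]
side left 49 [[-3, 0], [-2, 2], [-2, -1], [-2, 1], [-2, -2], [-1, 4], [-1, 0], [-1, -1], [0, 2], [0, -2], [0, -3], [1, 2], [1, 2], [1, 3], [2, 0], [2, 1], [4, 2]]
side right 272 [[-5, 1], [0, 2], [1, 1], [4, 0], [7, 2], [29, -10], [31, 16], [33, 4], [33, 16], [33, 2], [34, 11], [34, 10], [34, 8], [35, 15], [36, 15]]
lid slope [0.0194 0.0754]
```

```bash
python3 -m crank '[[[0,-0.38,-3.33,0,6.1,-0.77,0],[0,-0.38,-3.33,0,6.1,-0.77,0],[0,-0.38,-3.33,0,6.1,-0.77,0],[0,-0.38,-3.33,0,6.1,-0.77,0],[0,-0.38,-3.33,0,0,0,0],[0,-0.38,-3.33,0,0,0,0],[0,-0.38,-3.33,0,0,0,0],[0,-0.38,-3.33,0,0,0,0],[0,-0.38,-3.33,0,0,0,0],[0,-0.38,-3.33,0,0,0,0],[0,0,0,-1,0,0,0],[0,0,0,-1,0,0,0],[0,0,0,0,0,0,0],[0,0,0,0,0,0,0]]]' >/dev/null; python3 g.py 8
python3 - <<'E'
from workcell import manip
import numpy as np
o=manip.get_obs();print(o['joint_pos'].round(2));d=o['position']*1e3-[562.7,-285.7,69];print('out',d@[-.1254,-.992,0],'up',d[2],'along',d@[.992,-.1254,0])
E
```

```text
t23.32 p [ 556.9 -325.7  137. ] f [-0.2 -0.8  0.2] |f|0.9 z [-0.005 -0.005 -1.   ] yaw 82.7 g0.00
[ 0.98  0.54 -0.72  1.49  0.37  1.25  0.08]
out 40.442659150663324 up 68.02474122304153 along -0.7572739287040873
```

```bash
G="python3 g.py 8"; python3 -m crank '[[[0,0.1,0.2,-1.1,0,0,0],[0,0,0,-1.6,0,0,0],[0,0,0,-1.6,0,0,0],[0,0,0,0,0,0,0]]]' >/dev/null; $G && python3 -m crank '[[[0,0,0,-0.5,0,0,0],[0,0,0,-0.4,0,0,0]]]' >/dev/null; $G && python3 -m crank '[[[0,0,0,-0.4,0,0,0],[0,0,0,-0.4,0,0,0]]]' >/dev/null; $G && python3 -m crank '[[[0,-0.02,-0.2,-0.55,6.2,-0.78,0],[0,-0.03,-0.2,-0.55,6.2,-0.78,0]]]' >/dev/null; $G && python3 -m crank '[[[0,-0.01,-0.1,-0.5,6.2,-0.78,0],[0,-0.01,-0.1,-0.5,6.2,-0.78,0]]]' >/dev/null; $G && python3 -m crank '[[[0,0.01,0.1,-0.3,0,0,0],[0,0.01,0.1,-0.3,0,0,0],[0,0.02,0.1,-0.3,0,0,0]]]' >/dev/null; $G
python3 - <<'E'
from workcell import manip
import numpy as np
o=manip.get_obs();print(o['joint_pos'].round(2));d=o['position']*1e3-[562.7,-285.7,69];print('out',d@[-.1254,-.992,0],'up',d[2],'along',d@[.992,-.1254,0])
E
python3 m.py | grep right
```

```text
t23.82 p [ 556.4 -324.3   91.8] f [-0.2 -0.4  0.7] |f|0.8 z [-0.007 -0.004 -1.   ] yaw 82.6 g0.00
t24.07 p [ 557.8 -324.8   85.1] f [-0.  -0.1 -0.1] |f|0.1 z [-0.004 -0.006 -1.   ] yaw 82.6 g0.00
t24.32 p [ 557.6 -324.8   76.9] f [-0.6 -0.1  1.3] |f|1.4 z [-0.004 -0.006 -1.   ] yaw 82.6 g0.00
t24.57 p [ 557.6 -328.4   66.5] f [-0.2 -0.4  0.5] |f|0.6 z [ 0.024  0.212 -0.977] yaw 82.7 g0.00
t24.82 p [ 556.9 -331.2   56.1] f [ 1.   0.6 -0.8] |f|1.4 z [ 0.05   0.417 -0.907] yaw 82.6 g-0.00
t25.20 p [ 558.1 -326.1   47.7] f [0.6 0.6 0.4] |f|1.0 z [ 0.048  0.413 -0.909] yaw 82.8 g0.00
[ 1.14  0.84 -0.78  1.36  0.16  1.3   0.33]
out 40.68015499099778 up -21.293359472835746 along 0.4750856627934794
top right 400 [[-5, 4], [-1, 3], [4, -2], [9, -5], [13, -3], [17, -9], [22, -11], [27, -12], [30, -8], [33, -1], [37, -5], [42, 13], [44, 6], [47, 18], [49, 28]]
side right 5 [[43, -7], [43, -9], [48, -23], [49, -20], [50, -20]]
```

The depth suggests the right clip slipped off (flap at about 0.5 rad). Back off along the tool axis and re-measure.

```bash
python3 -m crank '[[[0,-0.1,-0.7,1,0,0,0],[0,-0.1,-0.7,1.5,0,0,0],[0,-0.2,-1.3,3,0,0,0],[0,0,-0.5,3,-6.2,0.78,0],[0,0,0,1,-6.2,0.78,0],[0,0,0,0,-6.2,0.78,0],[0,0,0,0,-6,0.76,0],[0,0,-1,0,0,0,0],[0,0,-1,0,0,0,0],[0,0,0,0,0,0,0]]]' >/dev/null; python3 g.py 8
python3 - <<'E'
from h import *
c,s=np.cos(-.1257),np.sin(-.1257)
for nm in('top','side'):
  a,C=cloud(nm); x,y=C[...,0]-.579,C[...,1]+.189; lx,ly=c*x+s*y,-s*x+c*y
  al,ou=lx+.004,-ly-.098
  m=(abs(al)<.025)&(ou>-.01)&(ou<.05)&(C[...,2]>.03)&(C[...,2]<.12)
  r,cc=np.where(m)
  i=np.argsort(ou[m]); q=np.c_[al[m]*1e3,ou[m]*1e3,C[m][:,2]*1e3-69][i]
  for lo in range(-10,50,4):
    k=q[(q[:,1]>=lo)&(q[:,1]<lo+4)]
    if len(k): print(nm,lo,len(k),'al',k[:,0].min().round(),k[:,0].max().round(),'up',np.percentile(k[:,2],[10,50,90]).round(1))
E
```

```text
t26.55 p [ 552.4 -382.3  141.8] f [-0.2 -0.   0.1] |f|0.2 z [-0.005 -0.001 -1.   ] yaw 82.4 g0.00
top -10 14 al -22.0 21.0 up [-13.2   2.2   5.6]
top -6 45 al -23.0 19.0 up [-0.9  2.   5.3]
top -2 41 al -22.0 21.0 up [-1.7  2.6  5. ]
top 2 32 al -18.0 15.0 up [-3.7 -0.5  2. ]
top 6 32 al -18.0 15.0 up [-5.4 -3.3 -1.2]
top 10 34 al -18.0 14.0 up [-7.3 -5.1 -3.3]
top 14 34 al -17.0 16.0 up [-10.4  -6.4  -3.3]
top 18 34 al -18.0 16.0 up [-10.4  -7.9  -5.2]
top 22 31 al -17.0 15.0 up [-12.3 -10.3  -7.6]
top 26 45 al -17.0 15.0 up [-12.4  -7.5  -2.3]
top 30 44 al -18.0 14.0 up [-5.2 -0.1  4.8]
top 34 32 al -17.0 14.0 up [-1.4  1.8  4.3]
top 38 2 al -1.0 2.0 up [-1.8 -1.4 -1.1]
side -10 4 al -21.0 -17.0 up [1.8 2.3 2.8]
side -6 15 al -21.0 2.0 up [1.9 2.5 3.1]
side -2 54 al -21.0 8.0 up [-2.3  0.9  3.2]
side 2 34 al -15.0 17.0 up [-2.9 -1.5  1. ]
side 6 51 al -16.0 17.0 up [-4.8 -3.4 -1.4]
side 10 46 al -16.0 18.0 up [-6.6 -4.6 -3.2]
side 14 48 al -15.0 17.0 up [-7.9 -6.2 -4.5]
side 18 17 al -14.0 17.0 up [-7.7 -6.8 -5.3]
side 26 2 al -16.0 -16.0 up [-14.4 -12.9 -11.4]
side 30 68 al -16.0 17.0 up [-13.7  -9.8   2.3]
side 34 100 al -16.0 18.0 up [-6.5  0.4  2.7]
side 38 13 al -14.0 16.0 up [-2.2  0.1  1.7]
```

```bash
G="python3 g.py 8"; python3 -m crank '[[[0,0.14,1.47,0,6.2,-0.78,0],[0,0.14,1.47,0,6.2,-0.78,0],[0,0.14,1.46,0,6.2,-0.78,0],[0,0.13,1.46,0,6.2,-0.78,0],[0,0,0,-2.5,0,0,0],[0,0,0,-2.3,0,0,0],[0,0,0,-1,0,0,0],[0,0,0,0,0,0,0]]]' >/dev/null; $G
python3 - <<'E'
from workcell import manip
import numpy as np
o=manip.get_obs();d=o['position']*1e3-[562.7,-285.7,69];print('out',d@[-.1254,-.992,0],'up',d[2],'along',d@[.992,-.1254,0])
E
```

```text
t27.65 p [ 558.6 -320.7   83.5] f [0.1 0.2 0.1] |f|0.3 z [ 0.048  0.418 -0.907] yaw 82.6 g0.01
out 35.20928873424768 up 14.546649439488078 along 0.33981915220770575
```

```bash
G="python3 g.py 8"; python3 -m crank '[[[0,-0.04,-0.3,-0.7,0,0,0],[0,0,-0.05,-0.35,0,0,0],[0,0,-0.05,-0.35,0,0,0],[0,0,-0.03,-0.33,0,0,0],[0,0,-0.03,-0.33,0,0,0],[0,0,-0.03,-0.33,0,0,0],[0,0,-0.03,-0.33,0,0,0]]]' >/dev/null; $G && python3 -m crank '[[[0,0.01,0.11,-0.29,0,0,0],[0,0.01,0.11,-0.29,0,0,0],[0,0.02,0.11,-0.29,0,0,0]]]' >/dev/null; $G
cat > r.py <<'E'
from h import *
o=manip.get_obs();d=o['position']*1e3-[562.7,-285.7,69];print('out',d@[-.1254,-.992,0],'up',d[2],'along',d@[.992,-.1254,0])
c,s=np.cos(-.1257),np.sin(-.1257)
a,C=cloud('top'); x,y=C[...,0]-.579,C[...,1]+.189; lx,ly=c*x+s*y,-s*x+c*y
al,ou=lx+.004,-ly-.098
m=(abs(al)<.02)&(ou>-.01)&(ou<.05)&(C[...,2]>.02)&(C[...,2]<.12)
q=np.c_[al[m]*1e3,ou[m]*1e3,C[m][:,2]*1e3-69]
for lo in range(2,50,4):
    k=q[(q[:,1]>=lo)&(q[:,1]<lo+4)]
    if len(k): print(lo,len(k),np.percentile(k[:,2],[10,50,90]).round(1))
E
python3 r.py
```

```text
t28.52 p [ 558.4 -326.3   56.6] f [ 0.6 -0.4  1.1] |f|1.3 z [ 0.049  0.418 -0.907] yaw 82.6 g-0.00
t28.90 p [ 558.8 -323.    47.9] f [-0.  -0.8  1.3] |f|1.6 z [ 0.049  0.418 -0.907] yaw 82.6 g-0.00
out 37.45624515438608 up -21.075500342033614 along 0.7704994252472251
2 28 [-9.1 -5.8 -2.8]
6 24 [-15.4 -10.9  -7.9]
10 27 [-20.2 -17.3 -14.5]
14 32 [-25.4 -23.  -19.5]
18 40 [-25.9 -23.3 -18.8]
22 36 [-23.6 -20.1 -17.3]
26 36 [-20.3 -16.9 -14.5]
30 35 [-20.8 -16.8  -6.5]
34 27 [-10.1  -3.6   1.8]
38 42 [-7.7  1.8 10.2]
42 54 [ 2.5 17.9 26. ]
46 54 [13.5 27.9 34.5]
```

```bash
G="python3 g.py 5"; python3 -m crank '[[[0,0.01,0.11,-0.15,0,0,0],[0,0.01,0.11,-0.15,0,0,0]]]' >/dev/null; $G && python3 -m crank '[[[0,0.02,0.11,-0.15,0,0,0],[0,0.01,0.11,-0.15,0,0,0]]]' >/dev/null; $G && python3 -m crank '[[[0,0.01,0.1,-0.1,0,0,0]]]' >/dev/null; $G && python3 -m crank '[[[0,0.01,0.1,-0.1,0,0,0]]]' >/dev/null; $G && python3 -m crank '[[[0,0.02,0.1,-0.1,0,0,0]]]' >/dev/null; $G && python3 -m crank '[[[0,0.01,0.1,-0.1,0,0,0]]]' >/dev/null; $G && python3 -m crank '[[[0,0.01,0.1,-0.1,0,0,0]]]' >/dev/null; $G && python3 -m crank '[[[0,0.01,0.1,-0.07,0,0,0]]]' >/dev/null; $G && python3 -m crank '[[[0,0.02,0.1,-0.07,0,0,0]]]' >/dev/null; $G && python3 -m crank '[[[0,0.01,0.1,-0.07,0,0,0]]]' >/dev/null; $G && python3 -m crank '[[[0,0.01,0.1,-0.06,0,0,0]]]' >/dev/null; $G && python3 -m crank '[[[0,0.01,0.1,-0.05,0,0,0]]]' >/dev/null; $G; python3 r.py
```

```text
t29.20 p [ 559.  -320.8   45.1] f [ 0.7 -1.  -0. ] |f|1.2 z [ 0.049  0.418 -0.907] yaw 82.6 g0.00
t29.45 p [ 559.3 -318.6   42. ] f [ 0.7 -1.3  0.2] |f|1.4 z [ 0.049  0.418 -0.907] yaw 82.6 g-0.00
t29.57 p [ 559.4 -317.5   41. ] f [ 0.2 -1.5  0.1] |f|1.5 z [ 0.049  0.418 -0.907] yaw 82.6 g0.00
t29.70 p [ 559.5 -316.5   40. ] f [ 0.3 -1.4  0.4] |f|1.4 z [ 0.049  0.418 -0.907] yaw 82.6 g-0.00
t29.82 p [ 559.6 -315.6   39. ] f [-1.5 -0.1  0.1] |f|1.5 z [ 0.049  0.418 -0.907] yaw 82.6 g-0.00
t29.95 p [ 559.8 -314.6   38. ] f [-0.2 -1.9 -0.2] |f|1.9 z [ 0.049  0.418 -0.907] yaw 82.6 g-0.00
t30.07 p [ 559.9 -313.5   37.1] f [ 0.9 -1.1  0.4] |f|1.5 z [ 0.049  0.418 -0.907] yaw 82.6 g-0.00
t30.20 p [ 560.  -312.5   36.3] f [-0.2 -1.5  0.1] |f|1.5 z [ 0.049  0.418 -0.907] yaw 82.6 g-0.00
t30.32 p [ 560.1 -311.6   35.6] f [-0.3 -0.6  0.2] |f|0.6 z [ 0.048  0.418 -0.907] yaw 82.6 g-0.00
t30.45 p [ 560.3 -310.5   35. ] f [-0.  -1.1  1.3] |f|1.7 z [ 0.049  0.418 -0.907] yaw 82.6 g0.00
t30.57 p [ 560.4 -309.6   34.4] f [ 0.4 -2.9 -0.3] |f|3.0 z [ 0.049  0.417 -0.907] yaw 82.6 g-0.00
t30.70 p [ 560.4 -309.    33.9] f [ 0.1 -5.4  1.3] |f|5.6 z [ 0.049  0.417 -0.908] yaw 82.6 g-0.00
out 23.39160703397514 up -35.082040128204014 along 0.6623364050097604
6 30 [-33.5 -30.3 -27.8]
10 33 [-32.4 -30.4 -26.9]
14 37 [-34.5 -30.4 -25. ]
18 21 [-28.  -21.4 -16.5]
22 35 [-26.8 -15.9  -7.5]
26 37 [-17.8  -9.7  -1.1]
30 48 [-7.   2.3 12.4]
34 64 [ 1.4 14.9 35. ]
38 66 [10.9 34.9 43. ]
42 49 [10.  43.7 49.2]
46 39 [ 6.5 42.3 48.5]
```

Catch resistance begins near q≈1.55; press in fine steps.

```bash
G="python3 g.py 18.5"; python3 -m crank '[[[0,0,0.05,-0.01,0,0,0]]]' >/dev/null; $G && python3 -m crank '[[[0,0.01,0.05,-0.01,0,0,0]]]' >/dev/null; $G && python3 -m crank '[[[0,0,0.05,-0.01,0,0,0]]]' >/dev/null; $G && python3 -m crank '[[[0,0.01,0.04,0,0,0,0]]]' >/dev/null; $G && python3 -m crank '[[[0,0,0.04,-0.01,0,0,0]]]' >/dev/null; $G && python3 -m crank '[[[0,0.01,0.04,0,0,0,0]]]' >/dev/null; $G && python3 -m crank '[[[0,0,0.04,0,0,0,0]]]' >/dev/null; $G
```

```text
t30.88 p [ 560.4 -308.8   33.9] f [-0.7 -4.9  1.7] |f|5.2 z [ 0.049  0.417 -0.908] yaw 82.6 g-0.00
t31.00 p [ 560.5 -308.6   33.8] f [-1.2 -4.9  1.8] |f|5.4 z [ 0.049  0.416 -0.908] yaw 82.5 g0.00
t31.12 p [ 560.5 -308.4   33.7] f [ 0.  -7.1  2.6] |f|7.6 z [ 0.049  0.416 -0.908] yaw 82.5 g-0.00
t31.25 p [ 560.5 -308.4   33.6] f [-1.  -7.8  1.1] |f|8.0 z [ 0.049  0.416 -0.908] yaw 82.5 g-0.00
t31.38 p [ 560.7 -308.    33.6] f [-1.  -8.   3.4] |f|8.7 z [ 0.05   0.416 -0.908] yaw 82.5 g-0.00
t31.50 p [ 560.8 -307.3   33.8] f [-0.8 -5.2  3. ] |f|6.0 z [ 0.05   0.416 -0.908] yaw 82.5 g0.00
t31.62 p [ 560.8 -305.8   33.6] f [ 0.6 -0.9  0.6] |f|1.2 z [ 0.049  0.417 -0.907] yaw 82.6 g0.00
```

```bash
G="python3 g.py 6.5"; python3 -m crank '[[[0,0,0.05,0,0,0,0]]]' >/dev/null; $G && python3 -m crank '[[[0,0.01,0.05,0,0,0,0]]]' >/dev/null; $G && python3 -m crank '[[[0,0,0.05,0,0,0,0]]]' >/dev/null; $G && python3 -m crank '[[[0,0.01,0.05,0,0,0,0]]]' >/dev/null; $G && python3 -m crank '[[[0,0,0.05,0,0,0,0]]]' >/dev/null; $G && python3 -m crank '[[[0,0.01,0.05,0,0,0,0]]]' >/dev/null; $G && python3 -m crank '[[[0,0,0.05,0,0,0,0]]]' >/dev/null; $G; python3 r.py|head -6
```

```text
t31.75 p [ 560.8 -303.9   33.4] f [-0.1 -0.3  0.1] |f|0.3 z [ 0.048  0.419 -0.907] yaw 82.6 g-0.00
t31.88 p [ 560.9 -303.4   33.3] f [ 0.2 -0.4  0. ] |f|0.5 z [ 0.048  0.419 -0.907] yaw 82.6 g-0.00
t32.00 p [ 560.9 -303.3   33.4] f [-0.8 -0.6 -0.5] |f|1.1 z [ 0.048  0.418 -0.907] yaw 82.6 g0.00
t32.12 p [ 561.  -303.2   33.4] f [ 0.8  0.3 -0.2] |f|0.9 z [ 0.048  0.418 -0.907] yaw 82.6 g0.00
t32.25 p [ 561.  -302.9   33.5] f [-0.1  0.3  1. ] |f|1.0 z [ 0.048  0.418 -0.907] yaw 82.6 g0.00
t32.38 p [ 561.1 -302.6   33.5] f [ 0.6 -0.5  0.5] |f|0.9 z [ 0.049  0.418 -0.907] yaw 82.6 g0.00
t32.50 p [ 561.1 -302.3   33.6] f [ 0.2 -1.2  1.7] |f|2.1 z [ 0.049  0.417 -0.907] yaw 82.6 g0.00
out 16.64238214156639 up -35.39573730785843 along 0.49287295404716996
2 2 [-1.2 -0.9 -0.7]
6 27 [-34.1 -32.4 -29.8]
10 29 [-34.8 -27.1 -21. ]
14 33 [-25.3 -20.4 -11. ]
18 39 [-20.7 -12.6  -2.9]
```

```bash
G="python3 g.py 8"; python3 -m crank '[[[0,0,0.05,0,0,0,0]]]' >/dev/null; $G && python3 -m crank '[[[0,0.01,0.05,0,0,0,0]]]' >/dev/null; $G && python3 -m crank '[[[0,0,0.05,0,0,0,0]]]' >/dev/null; $G && python3 -m crank '[[[0,0,0.05,0,0,0,0]]]' >/dev/null; $G; python3 -m crank '[[[0,-0.1,-0.8,0,0,0,0],[0,-0.1,-1,0.6,0,0,0],[0,-0.2,-1.3,3,0,0,0],[0,-0.1,-1,5,0,0,0],[0,0,-1,5,0,0,0],[0,0,0,0,0,0,0]]]' >/dev/null; $G; python3 m.py
```

```text
t32.67 p [ 561.1 -301.9   33.7] f [ 0.5 -1.8  1.3] |f|2.3 z [ 0.049  0.417 -0.908] yaw 82.6 g-0.00
t32.80 p [ 561.3 -301.5   33.8] f [-1.3 -3.9  3.9] |f|5.7 z [ 0.049  0.417 -0.908] yaw 82.6 g-0.00
t32.92 p [ 561.4 -301.    33.9] f [-0.6 -4.   5.9] |f|7.2 z [ 0.049  0.417 -0.908] yaw 82.6 g0.00
t33.05 p [ 561.5 -300.4   34.1] f [-0.3 -4.7  5.4] |f|7.2 z [ 0.05   0.417 -0.908] yaw 82.6 g0.00
t33.80 p [ 557.6 -352.8  174. ] f [-0.2  0.  -0.3] |f|0.3 z [ 0.054  0.414 -0.909] yaw 82.7 g-0.00
top front 119 [[-5, -19], [-2, 1], [-1, 7], [0, 3], [2, 3], [3, 0], [3, 3], [4, 2], [5, -30], [5, -1], [6, -36], [7, -33], [9, -36], [9, -35], [11, -35]]
top left 191 [[-5, -19], [-3, -40], [-2, 2], [0, 5], [2, 3], [4, 7], [7, -23], [9, -31], [11, -30], [13, -28], [15, -27], [17, -26], [19, -25], [21, -32], [23, -32]]
top right 88 [[-5, 3], [-5, 3], [-4, -11], [-4, 2], [-3, 2], [-2, -1], [-1, 4], [0, -1], [1, 2], [2, -2], [7, -32], [9, -33], [10, -31], [11, -32], [12, -34]]
lid slope [0.016  0.0751]
side front 96 [[-5, -28], [-4, -12], [-3, 0], [-3, -32], [-2, 2], [-1, -31], [-1, -33], [0, 1], [1, -32], [2, 2], [2, 0], [3, -35], [5, -33], [5, -34], [7, -34], [9, -34]]
side left 0 []
side right 397 [[-5, -30], [-3, -21], [-3, 2], [-2, -32], [-2, -26], [-2, -11], [-1, -17], [-1, -30], [0, -11], [1, 4], [2, -32], [5, -32], [9, -32], [11, -37], [13, -35]]
lid slope [0.0188 0.0755]
```

```bash
python3 -c "
from workcell import job; print(job.hand_in())"
```

```text
the job is handed in; nothing more can be done
None
```

The lid is shut and the front, left and right clips were folded and snapped in that order. Depth readings showed all three staying folded with the robot clear, at 33.8 s when I handed in. The highest contact force I read was about 13 N. A single 36 N reading on the front clip came while the wrist moved quickly, and I took it to be arm motion, not contact, because it was gone one reading later. The right clip slipped off on the first try and caught on the second. I never went near the objects around the case, but I did not re-check their positions.

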